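# Clip up a shelf back board and hold its bracket in the squaring jig

## Robot

A 7-joint arm with a two-finger parallel gripper is mounted at the origin on the work surface. World frame = base frame: x ahead of the robot, y to its left, z up, the work surface at z = 0. Lengths are in m, angles in rad, forces in N, time in s.
With the tool pointing down it reaches from about 0.425 to 0.975 m from the base axis. Payload 16.7 kg.
Tool frame: the origin (TCP) lies at the very end of the fingers, on their centre line; the grasp point (between the pads) lies 19 mm behind it; z points along the fingers, y is the direction in which the jaws open and shut (so a half turn about z gives the same grasp; the last joint's range is limited). The gripper opens to 85 mm and grips with 20 to 120 N. Pads are 22 mm wide; open, the fingers measure 114 mm over their backs; the gripper's body (76 mm by 85 mm) begins 54 mm behind the grasp point. The pads swing forward as they close: fully open they stand 13 mm farther back than shut.
Start: joints at [-1.403, 0.426, 0.074, 1.606, -0.034, 1.111, -0.067], TCP at [0.21, 0.641, 0.231] pointing down, gripper open.
Joint ranges: [-2.85, 2.85], [-0.5, 2.14], [-1.23, 1.37], [0.21, 2.46], [-1.02, 4.16], [0.16, 2.05], [-2.73, 2.73]. Speed limits (rad/s): [1.89, 1.89, 2.39, 2.39, 3.01, 3.01, 3.01].

## Interface

Orientations are given as a unit quaternion [x, y, z, w].
In Python, from cell import robot gives the robot as it stands. The module is installed in compiled form; this text tells all that it offers.
- The arm moves only by the tool servo_tool, never from a script. Its arguments are lists of equal length, an entry for each row: "jaw": the opening in per cent of the stroke, from 0 (shut) to 100 (fully open); "slide": the shift along the tool's x, y, z in m, a list of three; "rotation": the turn, a rotation vector about the tool's x, y, z in degrees, a list of three. In form: {"jaw": [jaw, ...], "slide": [[x, y, z], ...], "rotation": [[wx, wy, wz], ...]}. A call has 1 to 20 rows; each row is the pose to reach, as a shift and turn from the pose commanded when the call began, along the tool's axes at that moment; what a row does not reach only later rows make up. A row lasts 1/8 s, in which the tool goes at most 62.5 mm and 10.7 degrees, less where a joint would pass 70% of its speed; a pose out of reach is approached as far as the arm can. A call with a gripper value outside its range is refused whole. The fingers move at their own pace and stop on an object; "force" is the grip in N (left out, the last holds). Time passes only in rows, so rows that repeat a pose let the fingers close. It gives the time, the measured TCP pose, the force and the opening at its end, in the units of the state.
- robot.get_obs(): the state, without advancing time (a new reading comes with each control period).
- robot.get_image(name): name is "side" or "top"; returns (picture, depth): 420x560x3 uint8, red, green, blue; 420x560 float32, m along the optical axis (not along the pixel's ray), 0 where there is no reading.
- robot.get_calibration(name): a dict with "fx", "fy", "cx", "cy" (pixels), "dist" ([k1, k2, p1, p2, k3] as OpenCV has them; the pictures are not rectified), "cam_to_world" (4x4, takes a point from camera to world coordinates). Camera axes: x right, y down, z forward; pixel columns grow to the right and rows downward; lengths in m; the calibration is good to about 2 mm. A picture is of the moment at which its call begins. get_calibration takes no time and is no camera call.
- robot.sign_off(): hands the job in, once; it reports no verdict.
The state is a dict: "clock": time; "qpos": joint angles; "dq": joint speeds; "effort": joint torques, N m; "position": TCP position; "ee_rot": TCP orientation; "ft_force": force on the tool from outside, world axes, zero at the start; "torque": the same for the moment, N m; "grip_width": opening from 0.0 (shut) to 1.0 (fully open).
Only numpy, scipy, OpenCV 4.12 (cv2) and the standard library are available. Lean on these libraries where they do the work, as an engineer would, in place of code of your own. Each camera call takes 0.05 s, during which the arm holds its last target.

## Task

Glue-up of a small wall shelf: the back board stands loose against the long fence of the squaring jig. Take the spring clip from the wall of the oddments tray and clip it over the board and the fence together, in the half away from the low end stop, and let go of it; then fetch the bracket, stand it on the jig with its tall back flat against the board, and press it into the corner so that it bears against the board and the end stop at once. Finish holding it there, still pressing, while the glue takes, with the glue bottle, brush tin and corn cob left where they are.

Things in the scene. Friction and masses are not known exactly. Their poses are not given: they have to be found in the camera images.
- corner (a point): Inner corner of the squaring jig: on top of its base, where the board's front face meets the inner face of the end stop. Jig axes: x away from the board (roughly away from the robot), y along the board away from the stop (roughly to the robot's left), z up. The fence, 12 mm thick, 76 mm tall above the base, stands behind the board at x -24 to -12 mm, y -25 to 245 mm.
- jig: Wooden squaring jig (base plate, fence, end stop), fixed to the bench. The base is 200 (x) by 300 (y) by 18 mm thick. Origin at the centre of its underside; the corner lies at (-52, -120, 18) mm from it in the same axes.
- stop: Low end stop of the jig: fixed wooden strip 150 mm long (x), 22 mm wide, 20 mm tall above the base. Its inner face is the plane y = 0 of the corner; it reaches from 24 mm behind the corner to 126 mm in front. Origin on the base, on that face, mid-length.
- board: Back board, loose, pale wood, 12 mm thick (x), 220 mm long (y), 80 mm tall. It stands on the jig's base flat against the fence, one end at the stop; its top is 98 mm above the bench, 4 mm above the fence's top. Board and fence together are 24 mm thick, x -24 to 0 mm in corner axes. Origin under its centre.
- board_top (a point): Centre of the board's top edge, same axes as the board.
- bracket_grip (a point): Good gripping point, mid-thickness, in the bracket: 28 mm in front of its back face, 48 mm above its foot. x points from back to front, y across the 30 mm thickness (grip along y), z up. Fingers ending over 20 mm above the foot clear the end stop. In place these axes agree with the corner's and this point is at (28, 15, 48) mm from the corner.
- bracket: Loose solid wooden bracket, 90 deep (x), 30 thick (y), 80 mm tall, about 0.1 kg, upright on the bench at the start. Side view: flat tall back (80 mm, at -x), flat foot (90 mm), 16 mm high front edge, straight slope from there up to a top 24 mm wide at the back. Origin at the centre of the foot, 45 mm in front of the back.
- clip_grip (a point): Point midway between the clip's handles, 50 mm above its hinge: squeeze here along x. The round handle ends are 58 mm above the hinge and measure over their outsides 64 mm parked, about 50 mm on the board and fence, about 35 mm squeezed to the stop. That takes about 9 N at the ends; squeezing harder does no harm. y runs along the hinge, z to the handles.
- clip_hinge (a point): Point on the clip's hinge axis, midway along it. The jaw pads (round rubber bars, 8 mm thick, along y) are centred 46 mm below it. Parked, the hinge is 24 mm above the tray wall's top and the pads 22 mm below it. The jaw arms leave the edge free room up to 40 mm above the pads. The pad gap is 12 mm parked, 35 mm squeezed to the stop.
- clip: Spring clip, steel with black rubber grips and jaw pads, 27 mm wide along y, 0.07 kg, parked upright, jaws down, on the middle part of the near wall of the tray. Origin on the hinge. Its axes turn with its -x half, so when open by q the clip's middle line leans q/2 from its z axis; parked it is upright.
- clip_jaw (a joint): Opening of the clip in rad: 0 parked on the 12 mm tray wall, about 0.26 on the 24 mm of board and fence, 0.5 squeezed to the stop. The pad gap is about 12 mm + 46 mm per rad.
- tray: Fixed open wooden tray of oddments, 130 (x) by 180 (y) by 60 mm tall, walls 12 mm thick. The clip sits on its near (-x) wall, which runs along y. Origin at the centre of its underside.
- glue: Cream glue bottle, white cap, 56 mm across, 150 mm tall; a bystander. Origin under its centre.
- tin: Steel tin with brushes, 66 mm across, 171 mm tall with the brushes; a bystander. Origin under its centre.
- cob: Dried corn cob lying on the bench, 158 mm long, 52 mm thick; a bystander. Origin under its centre, length along y.

How it is judged:
On the way, in this order (a step that is already met when the one before it is completed fails the run):
1. the clip grips the board and the fence together, in the half away from the stop, and is let go (contact force between clip and board above 2 N and contact force between clip and jig above 2 N and contact force between the fingers and clip below 0.2 N and y of clip_hinge in the frame of corner between 0.11 and 0.215 m), for 0.3 s.
2. the bracket is pressed into the corner against board and stop (contact force between bracket and board above 2 N and contact force between bracket and stop above 2 N and x of bracket_grip in the frame of corner between 0.025 and 0.031 m and y of bracket_grip in the frame of corner between 0.012 and 0.018 m and z of bracket_grip in the frame of corner between 0.045 and 0.051 m and angle between the x axis of bracket_grip and the x axis of corner, either way round below 0.035 rad and angle between bracket_grip's own z axis and vertical below 0.05 rad and contact force between the fingers and bracket above 2 N), for 0.3 s.
At the end, for the whole second after the job is handed in: Clip bears on board and fence (over 2 N each) 110 to 215 mm from the stop, fingers off it; board within about 4 mm and 2 deg of home; bracket at rest on the base, within 3 mm and 2 deg of home, pressed by the fingers (over 2 N) and bearing over 2 N on both board and stop (all of step 1 and all of step 2 and x of board_top in the frame of corner between -0.01 and -0.003 m and y of board_top in the frame of corner between 0.106 and 0.114 m and z of board_top in the frame of corner between 0.077 and 0.083 m and angle between the x axis of board_top and the x axis of corner, either way round below 0.035 rad and linear speed of bracket below 0.01 m/s); the arm keeps its last pose, push and grip.
It fails at once if the glue bottle, brush tin or corn cob is shifted by more than 30 mm or knocked over (distance of any of glue, tin, cob from where it was at the start of the episode above 0.03 m or angle between any of glue, tin's own z axis and vertical above 0.4 rad).
It also fails if it takes over 61 s, if anything falls off the work surface, if the arm or the gripper's body presses on something with over 40 N, if the wrist force passes 120 N, or if a joint passes its speed limit or range.

## Working session

There is one attempt and no reset: what is moved stays moved. The work goes in short steps, Python scripts to look and compute and a tool call to move; the robot and the scene stay as the last step left them, time stands still between calls to the robot, and variables do not carry over. Pictures are saved under pics/ and viewed, and the job is handed in when it is done.

Besides the shell and the picture viewer there is one more tool, called after "Emit:" in YAML: its name, and indented under it one key for each argument. servo_tool: Moves the arm, as the interface text tells. Its arguments: {"type":"object","properties":{"jaw":{"type":"array"},"slide":{"type":"array"},"rotation":{"type":"array"},"force":{"type":"number"}},"required":["jaw","slide","rotation"]}

```bash
mkdir -p pics; python3 - <<'E'
from cell import robot
import cv2,numpy as np
for n in("top","side"):
    im,d=robot.get_image(n); np.savez(f"pics/{n}0.npz",im=im,d=d)
    cv2.imwrite(f"pics/{n}0.png",im[:,:,::-1])
    c=robot.get_calibration(n);print(n,c)
print(robot.get_obs())
E
```

```text
top {'fx': 461.00597202938695, 'fy': 461.00597202938695, 'cx': 285.3601109337872, 'cy': 200.86108231732965, 'dist': array([-0.12746507,  0.        ,  0.        ,  0.        ,  0.        ]), 'cam_to_world': array([[-0.00165153, -0.98587106,  0.16749784,  0.38118063],
       [-0.99982221, -0.00151832, -0.01879484,  0.01569847],
       [ 0.01878361, -0.1674991 , -0.98569327,  1.29621259],
       [ 0.        ,  0.        ,  0.        ,  1.        ]])}
side {'fx': 487.8765964745487, 'fy': 487.8765964745487, 'cx': 276.08672107596226, 'cy': 217.0439051997046, 'dist': array([0.0475651, 0.       , 0.       , 0.       , 0.       ]), 'cam_to_world': array([[ 0.92777757, -0.26336345,  0.26432646,  0.24910578],
       [-0.37265856, -0.61826605,  0.69200628, -0.85024449],
       [-0.01882509, -0.74053142, -0.67175801,  0.91323286],
       [ 0.        ,  0.        ,  0.        ,  1.        ]])}
{'clock': 0.1, 'qpos': array([-1.40349164,  0.42664482,  0.0738718 ,  1.60657719, -0.03410574,
        1.11082655, -0.06710174]), 'dq': array([-5.00838446e-04, -1.77181242e-03, -9.20951074e-04, -1.95877351e-03,
        1.72641393e-03,  5.94636670e-04,  5.49646564e-05]), 'effort': array([ 6.84783154e-03, -9.51547122e+01,  3.77074197e+00, -4.64409757e+01,
        1.95839850e-02,  6.37565579e-03, -3.22409244e-05]), 'position': array([0.21019765, 0.64102146, 0.23068255]), 'ee_rot': array([ 1.57767427e-01,  9.87476117e-01, -5.95757773e-04, -5.21491189e-05]), 'ft_force': array([ 0.228002  , -0.84190886, -0.77078445]), 'torque': array([ 0.00783411,  0.01725967, -0.01562905]), 'grip_width': 0.9994875706730879}
```

View pics/top0.png

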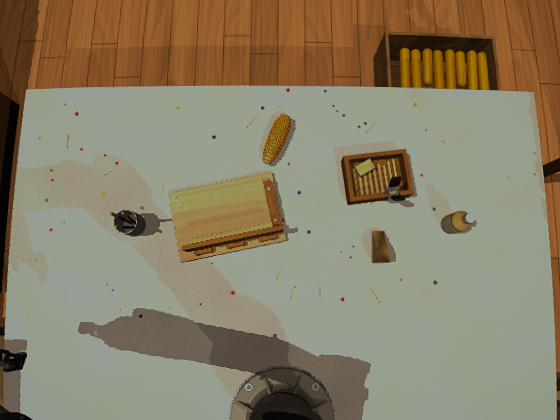

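View pics/side0.png

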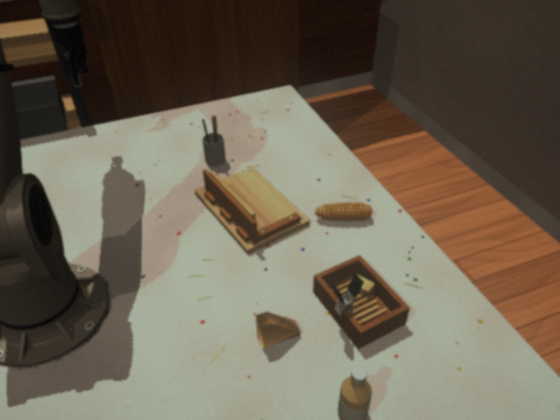

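The top view shows the jig around (230,218), the bracket at (380,246), the tray at (377,177) with the clip at (396,188) on its near wall, glue at (457,222), the tin at (127,222) and the cob at (277,138). I'll make point clouds and zoom in.

```bash
cat > h.py <<'E'
import cv2,numpy as np
from cell import robot
def xyz(n,d):
    c=robot.get_calibration(n);K=np.array([[c['fx'],0,c['cx']],[0,c['fy'],c['cy']],[0,0,1]])
    v,u=np.mgrid[:420,:560].astype(np.float32)
    p=cv2.undistortPoints(np.stack([u.ravel(),v.ravel()],1)[:,None],K,np.array(c['dist']))[:,0]
    P=np.concatenate([p,np.ones((len(p),1))],1)*d.ravel()[:,None]
    M=c['cam_to_world'];W=P@M[:3,:3].T+M[:3,3];W[d.ravel()==0]=np.nan
    return W.reshape(420,560,3)
def ray(n,u,v,z):
    c=robot.get_calibration(n);K=np.array([[c['fx'],0,c['cx']],[0,c['fy'],c['cy']],[0,0,1]])
    p=cv2.undistortPoints(np.array([[[u,v]]],np.float32),K,np.array(c['dist']))[0,0]
    M=c['cam_to_world'];r=M[:3,:3]@np.array([p[0],p[1],1]);o=M[:3,3]
    return o+r*(z-o[2])/r[2]
def zoom(im,x0,y0,x1,y1,s,f):
    cv2.imwrite(f,cv2.resize(im[y0:y1,x0:x1,::-1],None,fx=s,fy=s,interpolation=cv2.INTER_CUBIC))
E
python3 - <<'E'
from h import *
for n in("top","side"):
    z=np.load(f"pics/{n}0.npz");W=xyz(n,z['d']);np.save(f"pics/W{n}0.npy",W)
    print(n,(z['d']>0).mean())
    # bench height noise
    m=(abs(W[...,2])<.03)&(abs(W[...,0]-.5)<.2)&(abs(W[...,1])<.4);print(np.nanmedian(W[m][:,2]),np.nanstd(W[m][:,2]))
    im=z['im']
    if n=="top": zoom(im,330,140,430,270,4.5,"pics/tz1.png");zoom(im,160,160,300,270,5,"pics/tz2.png")
    else: zoom(im,240,240,420,360,4.4,"pics/sz1.png");zoom(im,190,160,320,250,6,"pics/sz2.png")
E
```

```text
top 0.9959608843537415
-0.00026485071387871706 0.007724610005372431
side 0.9958928571428571
-0.001628875194212176 0.007078937882087232
```

View pics/tz1.png

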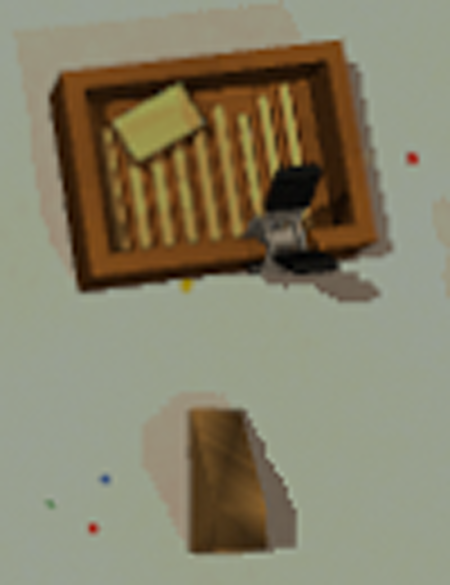

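View pics/tz2.png

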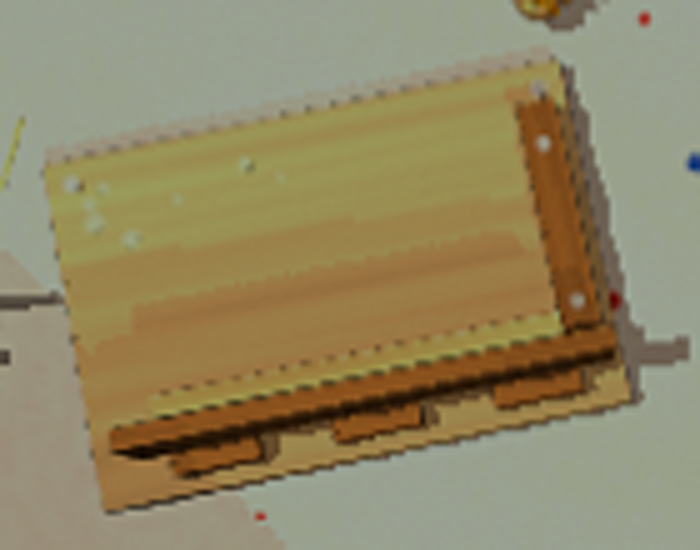

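View pics/sz1.png

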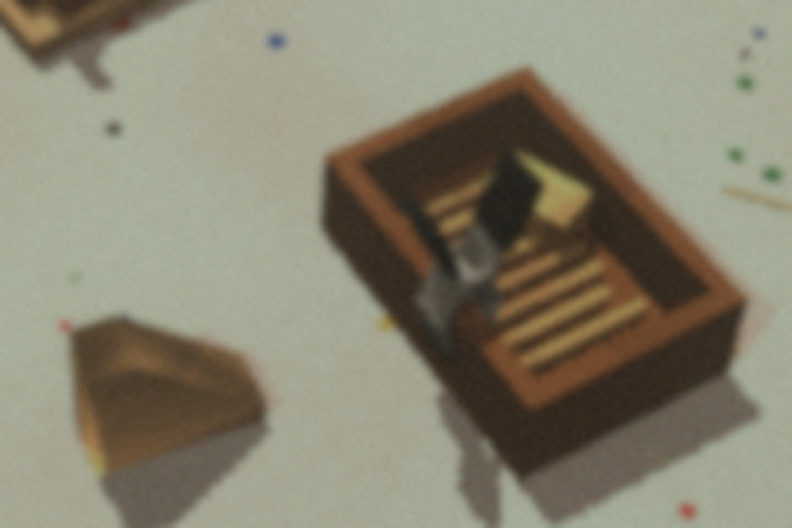

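View pics/sz2.png

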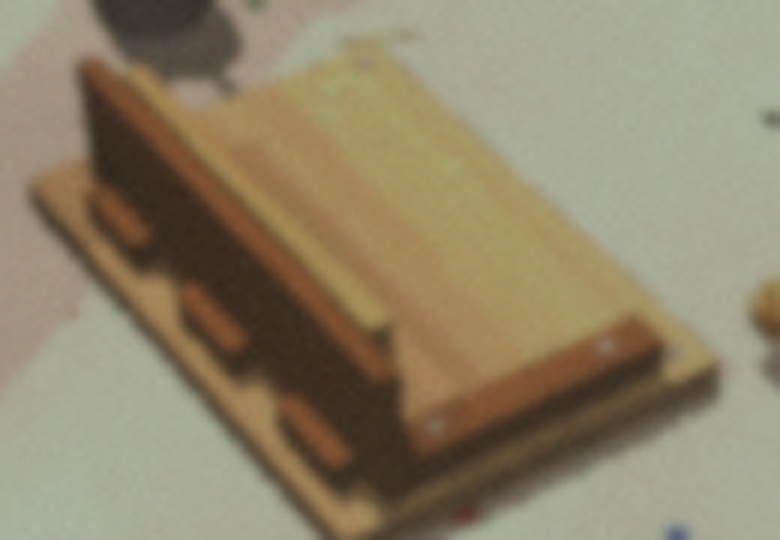

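```bash
python3 - <<'E'
from h import *
for n in("top","side"):
    W=np.load(f"pics/W{n}0.npy");X,Y,Z=np.moveaxis(W,2,0)
    def rect(name,x0,x1,y0,y1,z0,z1):
        m=(X>x0)&(X<x1)&(Y>y0)&(Y<y1)&(Z>z0)&(Z<z1)
        m=cv2.morphologyEx(m.astype(np.uint8),cv2.MORPH_OPEN,np.ones((2,2)))>0
        p=W[m]
        if len(p)<4:print(n,name,'none');return
        r=cv2.minAreaRect((p[:,:2]*1000).astype(np.float32))
        print(n,name,len(p),'c',np.round(r[0],1),'size',np.round(r[1],1),'ang',round(r[2],2),'z',np.round(np.percentile(p[:,2],[2,50,98])*1000,1))
    rect('base',.35,.75,-.05,.35,.010,.026)
    rect('stop',.35,.75,-.05,.35,.030,.046)
    rect('fence/board',.35,.75,-.05,.35,.085,.11)
    rect('board',.35,.75,-.05,.35,.0965,.11)
    rect('fence',.35,.75,-.05,.35,.088,.0955)
    rect('bracket',.40,.53,-.30,-.1,.01,.1)
    rect('brackettop',.40,.53,-.30,-.1,.072,.09)
    rect('tray',.52,.75,-.40,-.1,.05,.066)
    rect('clip',.52,.75,-.40,-.1,.07,.2)
    rect('cliphigh',.52,.75,-.40,-.1,.12,.2)
    rect('glue',.45,.65,-.55,-.38,.03,.2)
    rect('tin',.45,.65,.33,.5,.03,.25)
    rect('cob',.63,.85,-.05,.15,.015,.1)
E
```

```text
top base 5741 c [553.2 154.3] size [199.9 301.3] ang 12.17 z [nan nan nan]
top stop 816 c [563.1  67.9] size [165.1 387.2] ang 56.29 z [nan nan nan]
top fence/board 903 c [496.1 130.7] size [ 27.3 272.3] ang 12.74 z [nan nan nan]
top board 103 c [496. 146.] size [ 11.2 184.1] ang 11.88 z [ 90.3  96.9 100.3]
top fence 385 c [492.4 129.8] size [ 17.4 272.2] ang 12.16 z [52.5 91.8 97. ]
top bracket 467 c [ 468.1 -276.6] size [88.6 52.3] ang 0.35 z [nan nan nan]
top brackettop 127 c [ 439.6 -279.2] size [30.7 49.9] ang 6.44 z [-1.5 78.  84.2]
top tray 925 c [ 671.7 -278.2] size [137.8 204.5] ang 8.47 z [nan nan nan]
top clip 260 c [ 623.  -317.8] size [61.1 83.4] ang 21.25 z [nan nan nan]
top cliphigh 123 c [ 619.8 -318.7] size [61.3 88.9] ang 25.56 z [ -3.2 136.7 147.3]
top glue 531 c [ 530.7 -509.5] size [ 51.1 112.5] ang 1.51 z [ -3.2  98.6 151.2]
top tin 487 c [530.4 439.3] size [ 64.8 103. ] ang 3.26 z [nan nan nan]
top cob 1210 c [nan nan] size [0. 0.] ang 0.0 z [nan nan nan]
side base 3190 c [590.3 145.1] size [268.  317.9] ang 12.16 z [nan nan nan]
side stop 853 c [548.9  73.5] s
[... 203 characters left out ...]
e fence 447 c [515.1 133.8] size [ 68.5 269.1] ang 11.93 z [nan nan nan]
side bracket 962 c [ 472.4 -273. ] size [97.  33.1] ang 1.99 z [nan nan nan]
side brackettop 189 c [ 441.5 -272.1] size [29.4 31.5] ang 89.39 z [68.8 77.2 80.4]
side tray 1444 c [ 667.5 -273.4] size [170.9 159.2] ang 21.24 z [nan nan nan]
side clip 506 c [ 626.9 -260.3] size [142.9  48.5] ang 42.94 z [nan nan nan]
side cliphigh 201 c [ 635.6 -270.9] size [138.   59.5] ang 53.74 z [ 29.2 134.9 144.7]
side glue 1326 c [ 566.6 -466.5] size [123.8  43.7] ang 36.01 z [nan nan nan]
side tin 611 c [579.8 527. ] size [308.2  60.6] ang 67.36 z [nan nan nan]
side cob 962 c [739.9  31.5] size [ 88.6 255.1] ang 67.4 z [nan nan nan]
```

```bash
python3 - <<'E'
from h import *
def t(u,v,z,x0=330,y0=140,s=4.5): return ray('top',x0+(u+.5)/s-.5,y0+(v+.5)/s-.5,z)*1000
print('tray');c=[t(u,v,.06) for u,v in((60,75),(342,42),(381,243),(80,280))]
for i in range(4):
    e=c[(i+1)%4]-c[i];print(np.round(c[i],1),round(np.hypot(*e[:2]),1),round(np.degrees(np.arctan2(e[1],e[0])),2))
print('bracket top back L/R',t(190,551,.08),t(267,551,.08),'foot front',t(190,410,.016),t(244,410,.016))
print('hinge?',t(280,238,.09));print('h1',t(293,187,.142),'h2',t(305,262,.142))
T=lambda u,v,z:t(u,v,z,160,160,5)
print('base');c=[T(u,v,.018) for u,v in((45,163),(562,60),(630,400),(107,511))]
for i in range(4):
    e=c[(i+1)%4]-c[i];print(np.round(c[i],1),round(np.hypot(*e[:2]),1),round(np.degrees(np.arctan2(e[1],e[0])),2))
print('base ctr',np.mean(c,0))
print('fence top back',T(112,440,.094),'  back edge right',T(616,355,.094),'board front',T(152,395,.098),T(562,318,.098))
z=np.load("pics/top0.npz");im=z['im'];zoom(im,375,165,425,215,11,"pics/tz3.png")
z=np.load("pics/side0.npz");im=z['im'];zoom(im,320,260,390,330,8.5,"pics/sz3.png")
E
```

```text
tray
[ 717.3 -168.3   60. ] 180.2 -82.71
[ 740.2 -347.    60. ] 129.3 -171.93
[ 612.2 -365.2   60. ] 189.2 97.09
[ 588.8 -177.4   60. ] 128.8 4.06
bracket top back L/R [ 424.06592966 -235.92407519   80.        ] [ 423.69442112 -281.91694597   80.        ] foot front [ 513.9674517  -251.66278717   16.        ] [ 513.86207112 -285.91078179   16.        ]
hinge? [ 609.43445039 -294.1543026    90.        ]
h1 [ 629.49087748 -289.694658    142.        ] h2 [ 585.66577576 -294.79400388  142.        ]
base
[622.8 322.   18. ] 298.9 -78.42
[682.7  29.2  18. ] 197.2 -168.79
[489.3  -9.2  18. ] 295.8 102.14
[427.1 280.1  18. ] 200.1 12.1
base ctr [555.48061459 155.52367811  18.        ]
fence top back [461.31871857 262.79791523  94.        ]   back edge right [ 5.06486225e+02 -3.90629385e-01  9.40000000e+01] board front [484.61437225 241.6616853   98.        ] [525.48565687  27.8914147   98.        ]
```

View pics/tz3.png

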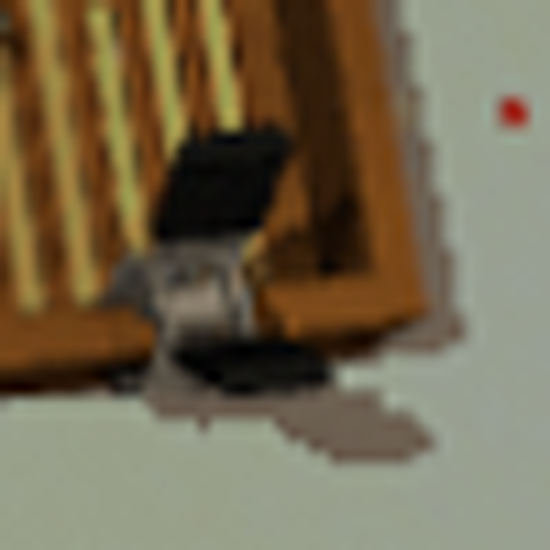

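View pics/sz3.png

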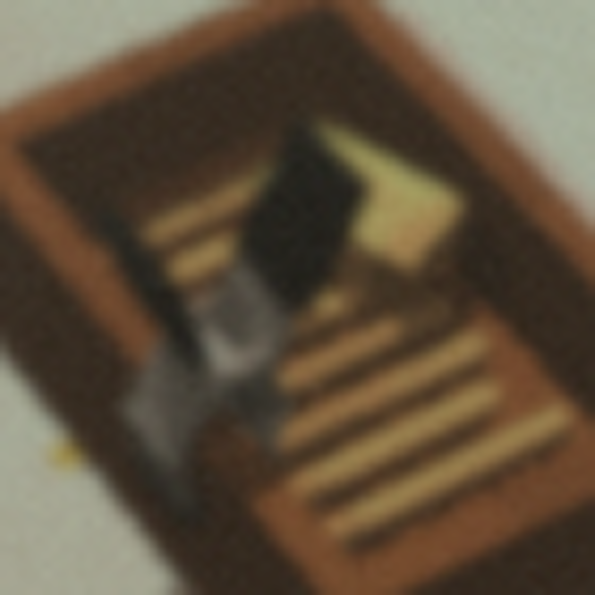

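```bash
python3 - <<'E'
from h import *
t=lambda u,v,z: ray('top',375+(u+.5)/11-.5,165+(v+.5)/11-.5,z)*1000
a=[t(220,390,.14),t(335,380,.14),t(290,148,.14),t(188,140,.14)]
for p in a: print(np.round(p,1))
print('mean',np.mean(a,0), 'far-near',np.hypot(*((a[2]+a[3]-a[0]-a[1])/2)[:2]))
print('hinge px',t(205,285,.088))
for n in('top','side'):
    W=np.load(f"pics/W{n}0.npy");im=np.load(f"pics/{n}0.npz")['im']
    X,Y,Z=np.moveaxis(W,2,0)
    for lo,hi in((.08,.1),(.1,.12),(.12,.132),(.132,.15)):
        m=(X>.56)&(X<.70)&(Y>-.36)&(Y<-.24)&(Z>lo)&(Z<hi)&(im.max(2)<140)
        p=W[m]*1000
        if len(p): print(n,lo,len(p),'x',np.round(np.percentile(p[:,0],[2,50,98])),'y',np.round(np.percentile(p[:,1],[2,50,98])))
# near wall strip of tray in both
    m=(X>.57)&(X<.76)&(Y>-.39)&(Y<-.15)&(Z>.054)&(Z<.064)&(im[...,0].astype(int)>im[...,2]+45)
    p=W[m]*1000
    r=cv2.minAreaRect(p[:,:2].astype(np.float32));print('tray',n,r)
    cv2.imwrite(f"pics/traymask_{n}.png",m.astype(np.uint8)*255)
    R=np.radians(7.6);q=np.c_[np.cos(R)*p[:,0]+np.sin(R)*p[:,1],-np.sin(R)*p[:,0]+np.cos(R)*p[:,1]]
    nw=(q[:,0]<np.percentile(q[:,0],2)+14)
    f=np.polyfit(p[nw,1],p[nw,0],1);print('near wall fit',f, 'yaw',-np.degrees(np.arctan(f[0])),nw.sum(),'x at y=-310',np.polyval(f,-310), 'at -290',np.polyval(f,-290))
E
```

```text
[ 580.3 -287.6  140. ]
[ 582.8 -315.3  140. ]
[ 638.4 -307.   140. ]
[ 640.2 -282.5  140. ]
mean [ 610.43735731 -298.100327    140.        ] far-near 58.15536864092257
hinge px [ 615.44548532 -298.61484327   88.        ]
top 0.08 77 x [600. 613. 625.] y [-308. -295. -283.]
top 0.1 47 x [595. 626. 631.] y [-309. -295. -281.]
top 0.12 37 x [587. 629. 635.] y [-308. -292. -280.]
top 0.132 87 x [580. 632. 641.] y [-312. -296. -280.]
tray top ((667.0081787109375, -266.9910888671875), (129.34613037109375, 181.42958068847656), 7.182939529418945)
near wall fit [-1.23977227e-01  5.75154639e+02] yaw 7.067310072975081 243 x at y=-310 613.5875792385599 at -290 611.108034699415
side 0.08 141 x [598. 614. 624.] y [-313. -301. -287.]
side 0.1 113 x [589. 624. 632.] y [-315. -302. -286.]
side 0.12 75 x [584. 630. 638.] y [-315. -303. -284.]
side 0.132 133 x [579. 633. 641.] y [-316. -301. -284.]
tray side ((666.2137451171875, -268.8084716796875), (132.51194763183594, 181.84393310546875), 6.597546100616455)
near wall fit [-1.28606466e-01  5.72426844e+02] yaw 7.328381486271357 265 x at y=-310 612.2948481883541 at -290 609.722718874183
```

```bash
python3 - <<'E'
from h import *
for n in('top','side'):
    W=np.load(f"pics/W{n}0.npy");im=np.load(f"pics/{n}0.npz")['im']
    X,Y,Z=np.moveaxis(W,2,0)
    for lo,hi in((.074,.086),(.06,.07),(.045,.055),(.03,.04),(.014,.026)):
        m=(X>.40)&(X<.54)&(Y>-.33)&(Y<-.2)&(Z>lo)&(Z<hi)&(im[...,0].astype(int)>im[...,2]+15)
        p=W[m]*1000;r=cv2.minAreaRect(p[:,:2].astype(np.float32))
        print(n,lo,len(p),'x',np.round(np.percentile(p[:,0],[2,50,98])),'y',np.round(np.percentile(p[:,1],[2,50,98])),np.round(r[0],1),np.round(r[1],1),round(r[2],1))
    m=(X>.40)&(X<.54)&(Y>-.33)&(Y<-.2)&(Z>.008)&(Z<.09)&(im[...,0].astype(int)>im[...,2]+15)
    r=cv2.minAreaRect((W[m]*1000)[:,:2].astype(np.float32));print(n,r)
im=np.load("pics/top0.npz")['im'];zoom(im,360,220,410,270,11,"pics/tz4.png")
E
```

```text
top 0.074 124 x [427. 440. 455.] y [-281. -267. -252.] [ 442.6 -266.5] [29.9 32.2] 89.4
top 0.06 55 x [424. 462. 468.] y [-282. -263. -251.] [ 448.9 -266. ] [30.9 47.7] 85.9
top 0.045 62 x [425. 477. 485.] y [-282. -261. -251.] [ 456.5 -267.2] [31.6 63.2] 89.0
top 0.03 59 x [429. 492. 500.] y [-281. -259. -251.] [ 467.3 -254.9] [28.7 78.5] 64.6
top 0.014 56 x [429. 507. 513.] y [-283. -257. -251.] [ 474.3 -255.2] [27.5 92. ] 69.7
top ((469.1860656738281, -267.0094299316406), (32.196983337402344, 89.01219940185547), 88.28739929199219)
side 0.074 173 x [425. 438. 452.] y [-286. -272. -256.] [ 439.3 -270.5] [31.9 29.6] 86.4
side 0.06 102 x [425. 454. 467.] y [-287. -282. -256.] [ 445.8 -271.3] [31.9 42.7] 88.7
side 0.045 118 x [425. 463. 482.] y [-287. -284. -258.] [ 453.6 -270.6] [32.9 58.2] 89.3
side 0.03 126 x [425. 470. 499.] y [-287. -284. -258.] [ 462.2 -272.3] [30.5 75. ] 89.6
side 0.014 171 x [425. 478. 513.] y [-288. -285. -257.] [ 469.1 -272.6] [32.1 90.4] 89.7
side ((469.89501953125, -271.07098388671875), (34.55080795288086, 91.62517547607422), 89.02532196044922)
```

View pics/tz4.png

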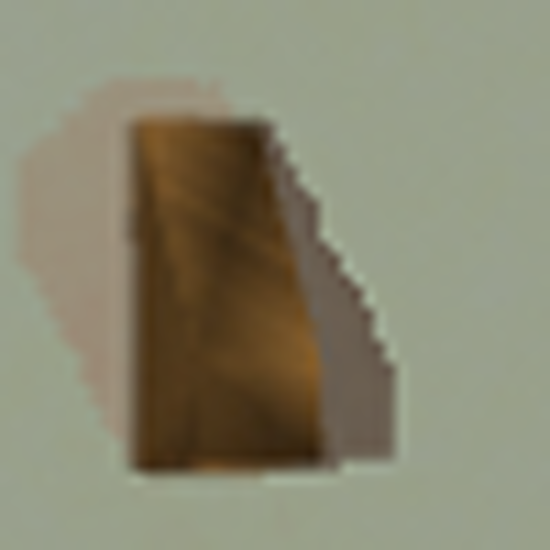

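The zooms put the clip's midline at about (611,-298) mm with yaw 7.2°. The bracket has its back toward the robot at x≈424.5, y≈-269 and yaw≈0. The jig yaw is about 12.1° and its corner about (528,26).

Moving above the clip.

```bash
cat >> h.py <<'E'
from scipy.spatial.transform import Rotation as Ro
def go(x,y,z,yaw):
    "mm, yaw deg of tool y axis, tool straight down; mod 180 nearest"
    o=robot.get_obs();R=Ro.from_quat(o['ee_rot'])
    a=np.radians(yaw);Y=np.array([np.cos(a),np.sin(a),0]);Zt=np.array([0,0,-1.]);X=np.cross(Y,Zt)
    best=None
    for s in(1,-1):
        T=Ro.from_matrix(np.stack([s*X,s*Y,Zt],1));rv=(R.inv()*T).as_rotvec(degrees=True)
        if best is None or np.linalg.norm(rv)<np.linalg.norm(best):best=rv
    sl=R.inv().apply(np.array([x,y,z])/1000-o['position'])
    print('slide',np.round(sl,4),'rot',np.round(best,2),'t',round(o['clock'],2),'pos',np.round(o['position']*1000,1),'F',np.round(o['ft_force'],1),'jaw',round(o['grip_width'],3),'q',np.round(o['qpos'],2))
E
python3 -c "
from h import *
go(611,-298,231,7.2)"
```

```text
slide [-6.734e-01 -7.674e-01  7.000e-04] rot [-6.000e-02  4.000e-02  6.465e+01] t 0.1 pos [210.2 641.  230.7] F [ 0.2 -0.8 -0.8] jaw 0.999 q [-1.4   0.43  0.07  1.61 -0.03  1.11 -0.07]
```

Emit:
servo_tool:
  jaw: [100,100,100,100,100,100,100,100,100,100,100,100,100,100,100,100,100,100,100,100]
  slide:
    - [-0.673,-0.767,0]
    - [-0.673,-0.767,0]
    - [-0.673,-0.767,0]
    - [-0.673,-0.767,0]
    - [-0.673,-0.767,0]
    - [-0.673,-0.767,0]
    - [-0.673,-0.767,0]
    - [-0.673,-0.767,0]
    - [-0.673,-0.767,0]
    - [-0.673,-0.767,0]
    - [-0.673,-0.767,0]
    - [-0.673,-0.767,0]
    - [-0.673,-0.767,0]
    - [-0.673,-0.767,0]
    - [-0.673,-0.767,0]
    - [-0.673,-0.767,0]
    - [-0.673,-0.767,0]
    - [-0.673,-0.767,0]
    - [-0.673,-0.767,0]
    - [-0.673,-0.767,0]
  rotation:
    - [0,0,64.6]
    - [0,0,64.6]
    - [0,0,64.6]
    - [0,0,64.6]
    - [0,0,64.6]
    - [0,0,64.6]
    - [0,0,64.6]
    - [0,0,64.6]
    - [0,0,64.6]
    - [0,0,64.6]
    - [0,0,64.6]
    - [0,0,64.6]
    - [0,0,64.6]
    - [0,0,64.6]
    - [0,0,64.6]
    - [0,0,64.6]
    - [0,0,64.6]
    - [0,0,64.6]
    - [0,0,64.6]
    - [0,0,64.6]
  force: 40

```text
clock: 2.6
position: [0.6109, -0.2959, 0.2314]
ee_rot: [0.661, 0.751, 0.0, -0.0]
ft_force: [-0.1, 0.3, 0.4]
grip_width: 0.999
```

```bash
python3 -c "
from h import *
go(611,-298,115,7.2)"
```

```text
slide [-0.0022 -0.0002  0.1164] rot [ 0.01 -0.03  0.12] t 2.6 pos [ 610.9 -295.9  231.4] F [-0.1  0.3  0.4] jaw 0.999 q [-0.16  0.53  0.75  1.63 -0.39  1.14  0.81]
```

Emit:
servo_tool:
  jaw: [100,100,100,100,100]
  slide:
    - [-0.001,0,0.05]
    - [-0.001,0,0.1]
    - [-0.001,0,0.121]
    - [-0.001,0,0.121]
    - [-0.001,0,0.121]
  rotation:
    - [0,0,0]
    - [0,0,0]
    - [0,0,0]
    - [0,0,0]
    - [0,0,0]

```text
clock: 3.22
position: [0.6118, -0.2986, 0.1123]
ee_rot: [0.661, 0.75, 0.0, 0.001]
ft_force: [0.2, -0.5, 0.5]
grip_width: 1.0
```

```bash
python3 - <<'E'
from h import *
go(611,-298,110,7.2)
im,d=robot.get_image('side');zoom(im,290,170,430,340,3.5,"pics/s1.png")
E
```

```text
slide [ 0.0008 -0.0008  0.0023] rot [0.12 0.07 0.05] t 3.23 pos [ 611.8 -298.6  112.3] F [ 0.2 -0.5  0.5] jaw 1.0 q [-0.11  0.65  0.67  1.72 -0.48  0.95  0.89]
```

View pics/s1.png

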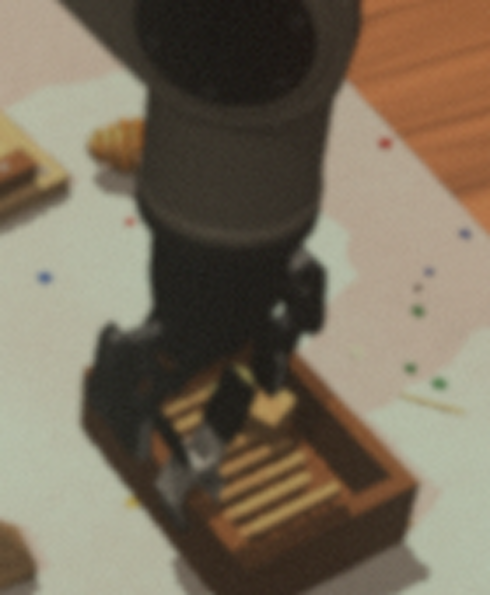

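The side picture shows the fingers straddling the clip handles (around (175,430) and (230,400) in the crop). Squeezing.

Emit:
servo_tool:
  jaw: [0,0,0,0,0,0,0]
  slide:
    - [0,0,0]
    - [0,0,0]
    - [0,0,0]
    - [0,0,0]
    - [0,0,0]
    - [0,0,0]
    - [0,0,0]
  rotation:
    - [0,0,0]
    - [0,0,0]
    - [0,0,0]
    - [0,0,0]
    - [0,0,0]
    - [0,0,0]
    - [0,0,0]
  force: 40

```text
clock: 4.15
position: [0.6109, -0.2981, 0.1103]
ee_rot: [0.661, 0.75, -0.0, -0.0]
ft_force: [-0.4, 0.2, -1.1]
grip_width: 0.37
```

```bash
python3 - <<'E'
from h import *
go(611,-298,110,7.2)
im,d=robot.get_image('side');zoom(im,290,170,430,340,3.5,"pics/s2.png")
E
```

```text
slide [0.0001 0.0001 0.0003] rot [-0.01  0.    0.04] t 4.15 pos [ 610.9 -298.1  110.3] F [-0.4  0.2 -1.1] jaw 0.37 q [-0.1   0.65  0.67  1.72 -0.48  0.94  0.89]
```

View pics/s2.png

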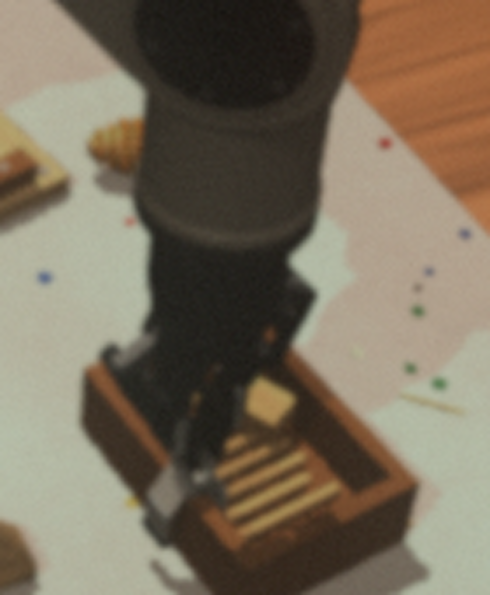

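The jaw stopped at 37% (31 mm), so the clip is squeezed open to its stop. Lifting.

Emit:
servo_tool:
  jaw: [0,0,0,0,0]
  slide:
    - [0,0,-0.02]
    - [0,0,-0.06]
    - [0,0,-0.12]
    - [0,0,-0.125]
    - [0,0,-0.125]
  rotation:
    - [0,0,0]
    - [0,0,0]
    - [0,0,0]
    - [0,0,0]
    - [0,0,0]

```text
clock: 4.82
position: [0.6111, -0.2981, 0.2363]
ee_rot: [0.661, 0.75, 0.0, 0.001]
ft_force: [0.6, -0.0, -1.2]
grip_width: 0.365
```

```bash
python3 - <<'E'
from h import *
go(482.2,185.5,236,12.1)
im,d=robot.get_image('side');zoom(im,290,120,430,340,3,"pics/s3.png")
E
```

```text
slide [ 4.96e-01 -6.68e-02  1.00e-04] rot [ 0.08  0.02 -4.85] t 4.83 pos [ 611.1 -298.1  236.3] F [ 0.6 -0.  -1.2] jaw 0.365 q [-0.16  0.53  0.76  1.62 -0.39  1.15  0.81]
```

View pics/s3.png

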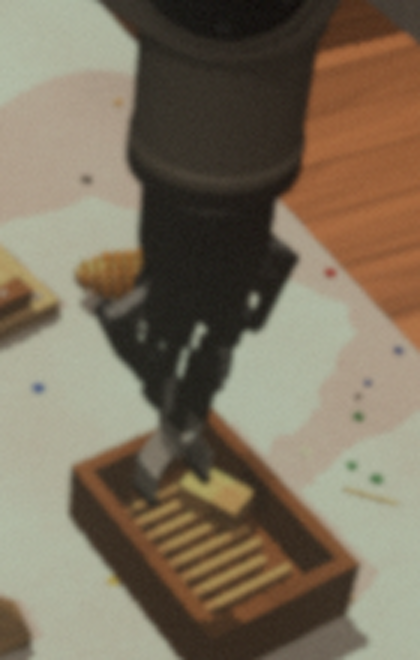

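The picture shows the clip held off the wall, jaws open around (175,465). Carrying it to the jig.

Emit:
servo_tool:
  jaw: [0,0,0,0,0,0,0,0,0,0,0,0,0,0]
  slide:
    - [0.03,-0.004,0]
    - [0.08,-0.011,0]
    - [0.13,-0.018,0]
    - [0.18,-0.024,0]
    - [0.23,-0.031,0]
    - [0.28,-0.038,0]
    - [0.33,-0.044,0]
    - [0.38,-0.051,0]
    - [0.43,-0.058,0]
    - [0.47,-0.063,0]
    - [0.496,-0.067,0]
    - [0.496,-0.067,0]
    - [0.496,-0.067,0]
    - [0.496,-0.067,0]
  rotation:
    - [0,0,-0.3]
    - [0,0,-0.8]
    - [0,0,-1.3]
    - [0,0,-1.8]
    - [0,0,-2.3]
    - [0,0,-2.8]
    - [0,0,-3.2]
    - [0,0,-3.7]
    - [0,0,-4.2]
    - [0,0,-4.6]
    - [0,0,-4.9]
    - [0,0,-4.9]
    - [0,0,-4.9]
    - [0,0,-4.9]

```text
clock: 6.62
position: [0.482, 0.1844, 0.235]
ee_rot: [0.629, 0.777, -0.0, 0.0]
ft_force: [-0.6, -0.0, -0.9]
grip_width: 0.365
```

```bash
python3 - <<'E'
from h import *
go(482.2,185.5,175,12.1)
for n in('side','top'):
    im,d=robot.get_image(n);np.savez(f"pics/{n}4.npz",im=im,d=d)
    if n=='side':zoom(im,170,40,330,260,3,"pics/s4.png")
    else:zoom(im,150,150,310,280,5,"pics/t4.png")
E
```

```text
slide [0.001  0.0004 0.06  ] rot [-0.03  0.02 -0.04] t 6.62 pos [482.  184.4 235. ] F [-0.6 -0.  -0.9] jaw 0.365 q [-1.09  0.18  0.68  1.98 -0.14  1.02 -0.13]
```

View pics/s4.png

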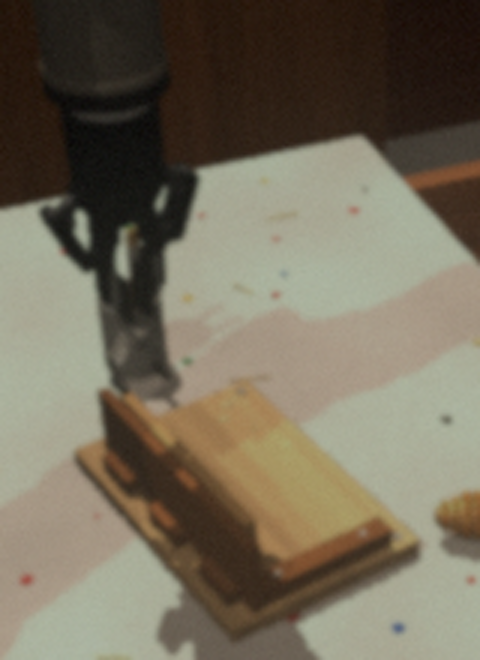

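View pics/t4.png

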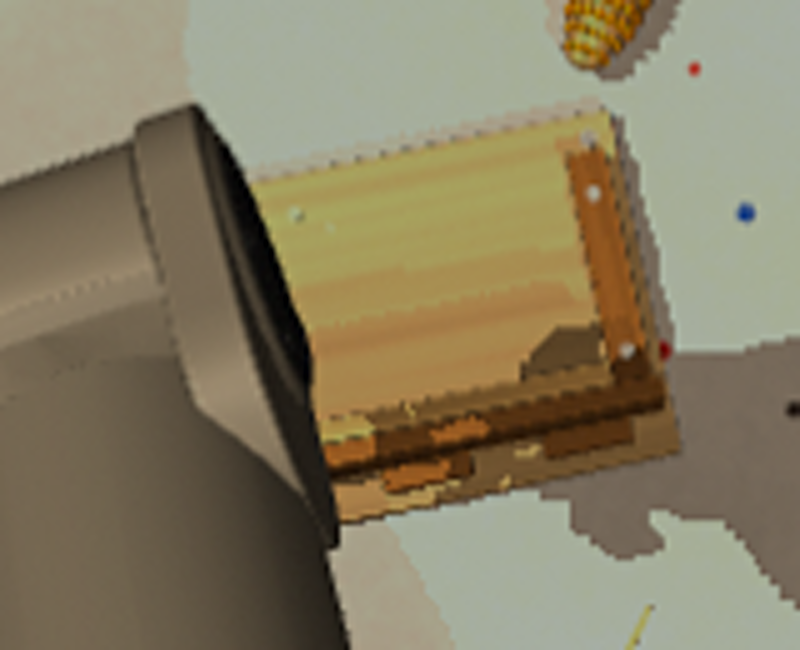

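```bash
python3 - <<'E'
from h import *
C=np.array([528.5,26.7]);a=np.radians(12.1);A=np.array([[np.cos(a),np.sin(a)],[-np.sin(a),np.cos(a)]])
d=np.load("pics/side4.npz");W=xyz('side',d['d'])*1000
c=W.copy();c[...,:2]=(W[...,:2]-C)@A.T
m=(abs(c[...,0]+12)<60)&(abs(c[...,1]-160)<50)&(c[...,2]>110)&(c[...,2]<260)
p=c[m]
for lo in range(145,260,8):
    q=p[(p[:,2]>=lo)&(p[:,2]<lo+8)]
    if len(q):print(lo,len(q),np.round(np.percentile(q[:,0],[3,50,97]),1),np.round(np.percentile(q[:,1],[3,50,97]),1))
for lo,hi in((90,95.5),(96,101)):
  for n,dd in(('side',c),):
    q=dd[(abs(dd[...,0]+12)<40)&(dd[...,1]>-30)&(dd[...,1]<250)&(dd[...,2]>lo)&(dd[...,2]<hi)]
    for y0 in(0,60,120,200):
        r=q[abs(q[:,1]-y0)<20];
        if len(r):print(n,lo,y0,len(r),np.round(np.percentile(r[:,0],[5,50,95]),1))
Wt=np.load('pics/Wtop0.npy')*1000;ct=Wt.copy();ct[...,:2]=(Wt[...,:2]-C)@A.T
for lo,hi in((90,95.5),(96,101)):
    q=ct[(abs(ct[...,0]+12)<40)&(ct[...,1]>-30)&(ct[...,1]<250)&(ct[...,2]>lo)&(ct[...,2]<hi)]
    for y0 in(0,60,120,200):
        r=q[abs(q[:,1]-y0)<20]
        if len(r):print('top',lo,y0,len(r),np.round(np.percentile(r[:,0],[5,50,95]),1))
E
```

```text
145 10 [-40.4   5.   10.7] [152.2 158.3 168.4]
153 34 [-41.4 -33.4   8.8] [150.6 159.4 175. ]
161 25 [-38.9 -36.9  10.4] [152.1 160.9 174.7]
169 24 [-39.  -35.9   8.5] [152.2 161.6 172.4]
177 19 [-38.  -35.5   8. ] [151.6 161.6 176.5]
185 32 [-37.  -30.3   2.6] [151.4 160.9 176.2]
193 52 [-29.7 -20.6  -1.4] [149.9 158.  174.3]
201 30 [-23.4 -14.9  -6.6] [151.7 156.4 174.5]
209 29 [-24.5  -8.3  -5.6] [152.8 161.2 175.3]
217 26 [-26.6 -14.9  -3.1] [150.9 157.1 175.6]
225 29 [-27.   -7.7  -2.5] [149.2 154.3 172.1]
233 37 [-34.8  -7.2   8.4] [150.1 154.8 172.9]
241 59 [-41.5  -6.6  12.1] [149.9 157.1 172. ]
249 59 [-42.3  -4.6  14.2] [148.4 155.5 174.7]
257 27 [-42.3  -3.5   8.1] [151.8 159.1 175. ]
side 90 0 63 [-23.2 -15.   -1.6]
side 90 60 67 [-23.4 -13.4  -1.6]
side 90 120 64 [-23.2 -11.9  -0.9]
side 90 200 61 [-22.8 -13.7  -0.6]
side 96 0 7 [-9.5 -7.9 -3.5]
side 96 60 11 [-13.2  -4.   -2. ]
side 96 120 8 [-11.8  -8.8  -7.2]
side 96 200 22 [-11.1  -5.9  -0.1]
top 90 0 61 [-20.6 -14.3  -1.1]
top 90 60 71 [-20.6 -12.6   0.6]
top 90 120 70 [-21.2 -13.3  -0.4]
top 90 200 76 [-21.  -13.4  -0. ]
top 96 0 20 [-20.3  -7.    1. ]
top 96 60 53 [-18.1  -5.4   1.2]
top 96 120 54 [-16.3  -4.9   0.9]
top 96 200 53 [-15.8  -5.1   1.2]
```

The side cloud shows the open clip jaws spanning -41 to +11 mm across the fence, which the same camera sees at -23 to -1. So I shift +2.5 mm along tool y while lowering.

Emit:
servo_tool:
  jaw: [0,0,0,0,0,0]
  slide:
    - [0.001,0.0025,0.01]
    - [0.001,0.0025,0.03]
    - [0.001,0.0025,0.05]
    - [0.001,0.0025,0.05]
    - [0.001,0.0025,0.05]
    - [0.001,0.0025,0.05]
  rotation:
    - [0,0,0]
    - [0,0,0]
    - [0,0,0]
    - [0,0,0]
    - [0,0,0]
    - [0,0,0]

```text
clock: 7.48
position: [0.4845, 0.1871, 0.186]
ee_rot: [0.628, 0.778, 0.001, 0.0]
ft_force: [-0.2, 0.4, -0.0]
grip_width: 0.364
```

```bash
python3 - <<'E'
from h import *
go(482.2,185.5,175,12.1)
im,d=robot.get_image('side');zoom(im,190,100,280,230,4.5,"pics/s5.png")
C=np.array([528.5,26.7]);a=np.radians(12.1);A=np.array([[np.cos(a),np.sin(a)],[-np.sin(a),np.cos(a)]])
W=xyz('side',d)*1000
c=W.copy();c[...,:2]=(W[...,:2]-C)@A.T
m=(abs(c[...,0]+12)<60)&(abs(c[...,1]-160)<50)&(c[...,2]>88)&(c[...,2]<200)
p=c[m]
for lo in range(100,180,8):
    q=p[(p[:,2]>=lo)&(p[:,2]<lo+8)]
    if len(q):print(lo,len(q),np.round(np.percentile(q[:,0],[3,50,97]),1),np.round(np.percentile(q[:,1],[3,50,97]),1))
E
```

```text
slide [-0.0011 -0.0026  0.011 ] rot [ 0.05 -0.03  0.04] t 7.47 pos [484.5 187.1 186. ] F [-0.2  0.4 -0. ] jaw 0.364 q [-1.06  0.26  0.66  2.03 -0.2   0.92 -0.07]
100 37 [-37.    5.2  10.2] [148.5 160.1 173.2]
108 24 [-34.5 -11.9  10.5] [153.1 163.7 175.9]
116 24 [-34.6 -30.5  12. ] [153.7 161.3 172.9]
124 14 [-33.9 -31.7  11.2] [153.3 162.7 173.3]
132 34 [-34.4 -28.3   9.8] [152.7 165.6 177.4]
140 44 [-28.  -21.2   3.7] [150.8 157.4 178.7]
148 41 [-20.9 -12.8  -3. ] [152.2 159.8 177.6]
156 22 [-20.8  -3.9  -1.6] [153.1 163.6 176.7]
164 22 [-22.3  -3.9   0.1] [151.7 163.  180.5]
172 32 [-24.1  -3.9   1. ] [150.1 157.5 180.7]
```

View pics/s5.png

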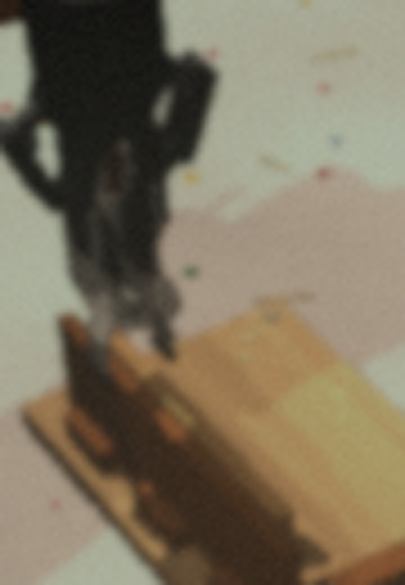

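The jaws are now centred at -12 mm, straddling board and fence (crop (95,345) and (165,340)). Lowering the rest of the way.

Emit:
servo_tool:
  jaw: [0,0,0,0,0,0]
  slide:
    - [0,0,0.01]
    - [0,0,0.02]
    - [0,0,0.03]
    - [0,0,0.034]
    - [0,0,0.034]
    - [0,0,0.034]
  rotation:
    - [0,0,0]
    - [0,0,0]
    - [0,0,0]
    - [0,0,0]
    - [0,0,0]
    - [0,0,0]

```text
clock: 8.28
position: [0.4843, 0.187, 0.1515]
ee_rot: [0.628, 0.778, 0.0, 0.0]
ft_force: [-1.0, 0.9, -0.1]
grip_width: 0.367
```

```bash
python3 - <<'E'
from h import *
go(484.5,187.1,152,12.1)
im,d=robot.get_image('side');zoom(im,190,100,280,230,4.5,"pics/s6.png")
E
```

```text
slide [ 0.0001  0.0002 -0.0005] rot [ 0.01 -0.    0.04] t 8.28 pos [484.3 187.  151.5] F [-1.   0.9 -0.1] jaw 0.367 q [-1.03  0.31  0.64  2.06 -0.25  0.85 -0.03]
```

View pics/s6.png

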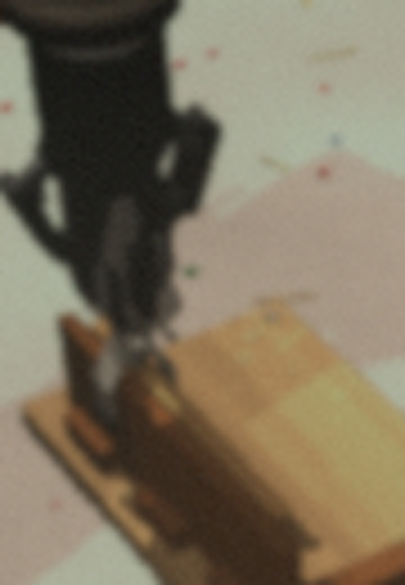

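The picture shows the clip straddling board and fence (near jaw at crop (110,390)), and no force is felt. Opening slowly, then fully.

Emit:
servo_tool:
  jaw: [45,52,60,70,85,100,100,100,100]
  slide:
    - [0,0,0]
    - [0,0,0]
    - [0,0,0]
    - [0,0,0]
    - [0,0,0]
    - [0,0,0]
    - [0,0,0]
    - [0,0,0]
    - [0,0,0]
  rotation:
    - [0,0,0]
    - [0,0,0]
    - [0,0,0]
    - [0,0,0]
    - [0,0,0]
    - [0,0,0]
    - [0,0,0]
    - [0,0,0]
    - [0,0,0]

```text
clock: 9.45
position: [0.4841, 0.1869, 0.1513]
ee_rot: [0.628, 0.778, -0.0, -0.0]
ft_force: [0.2, -0.2, 0.2]
grip_width: 0.998
```

```bash
python3 - <<'E'
from h import *
go(484.5,187.1,152,12.1)
im,d=robot.get_image('side');zoom(im,190,100,280,230,4.5,"pics/s7.png")
E
```

```text
slide [ 0.0001  0.0004 -0.0007] rot [-0.01  0.    0.04] t 9.45 pos [484.1 186.9 151.3] F [ 0.2 -0.2  0.2] jaw 0.998 q [-1.03  0.31  0.64  2.06 -0.25  0.85 -0.03]
```

View pics/s7.png

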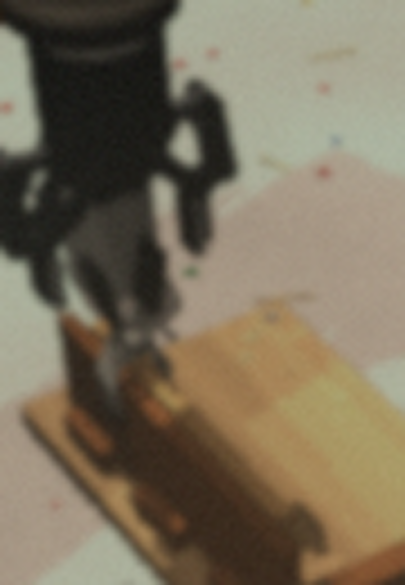

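The fingers are clear and the clip stays in place. Lifting straight up, then checking the clip and going to the bracket.

Emit:
servo_tool:
  jaw: [100,100,100,100]
  slide:
    - [0,0,-0.02]
    - [0,0,-0.06]
    - [0,0,-0.1]
    - [0,0,-0.1]
  rotation:
    - [0,0,0]
    - [0,0,0]
    - [0,0,0]
    - [0,0,0]

```text
clock: 10.0
position: [0.4854, 0.1875, 0.2538]
ee_rot: [0.628, 0.778, 0.002, 0.0]
ft_force: [0.1, 0.3, -0.8]
grip_width: 1.003
```

```bash
python3 - <<'E'
from h import *
go(452.5,-268.5,180,89.0)
R=Ro.from_quat(robot.get_obs()['ee_rot']).as_matrix();print(R.round(3))
im,d=robot.get_image('side');zoom(im,190,100,280,230,4.5,"pics/s8.png")
E
```

```text
slide [-0.439  -0.1284  0.0723] rot [ 2.800e-01  4.000e-02 -7.685e+01] t 10.0 pos [485.4 187.5 253.8] F [ 0.1  0.3 -0.8] jaw 1.003 q [-1.1   0.17  0.7   1.96 -0.12  1.06 -0.14]
[[-0.21   0.978  0.003]
 [ 0.978  0.21   0.003]
 [ 0.002  0.004 -1.   ]]
```

View pics/s8.png

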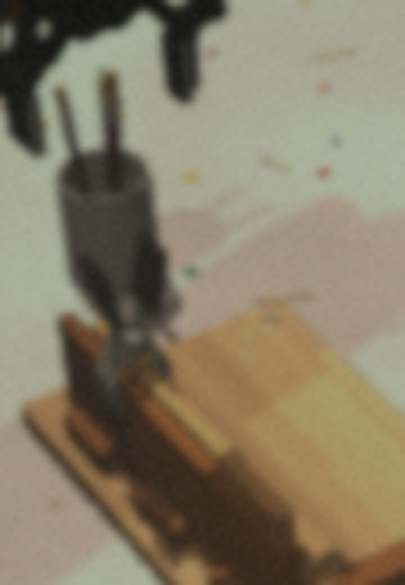

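The clip stands alone on the fence at crop (120,350). Now to the bracket.

Emit:
servo_tool:
  jaw: [100,100,100,100,100,100,100,100,100,100,100,100,100,100]
  slide:
    - [-0.04,-0.012,0]
    - [-0.08,-0.024,0]
    - [-0.12,-0.035,0]
    - [-0.16,-0.047,0]
    - [-0.2,-0.059,0]
    - [-0.24,-0.07,0]
    - [-0.28,-0.082,0]
    - [-0.32,-0.094,0]
    - [-0.36,-0.105,0.02]
    - [-0.4,-0.117,0.04]
    - [-0.43,-0.126,0.06]
    - [-0.439,-0.128,0.072]
    - [-0.439,-0.128,0.072]
    - [-0.439,-0.128,0.072]
  rotation:
    - [0,0,9]
    - [0,0,18]
    - [0,0,27]
    - [0,0,36]
    - [0,0,45]
    - [0,0,54]
    - [0,0,63]
    - [0,0,72]
    - [0,0,81]
    - [0,0,90]
    - [0,0,99]
    - [0,0,103]
    - [0,0,103]
    - [0,0,103]
  force: 60

```text
clock: 11.8
position: [0.4513, -0.2687, 0.1793]
ee_rot: [1.0, -0.006, -0.0, 0.0]
ft_force: [-1.1, -0.4, 0.3]
grip_width: 0.999
```

```bash
python3 - <<'E'
from h import *
go(452.5,-268.5,29,89.0)
im,d=robot.get_image('top');cv2.imwrite("pics/t9.png",im[...,::-1]);np.savez("pics/top9.npz",im=im,d=d)
im,d=robot.get_image('side');zoom(im,200,160,340,380,2.7,"pics/s9.png")
E
```

```text
slide [ 0.0013 -0.0002  0.1503] rot [0.   0.03 0.26] t 11.8 pos [ 451.3 -268.7  179.3] F [-1.1 -0.4  0.3] jaw 0.999 q [-0.44  0.42  1.08  2.03 -0.45  0.95 -0.7 ]
```

View pics/t9.png

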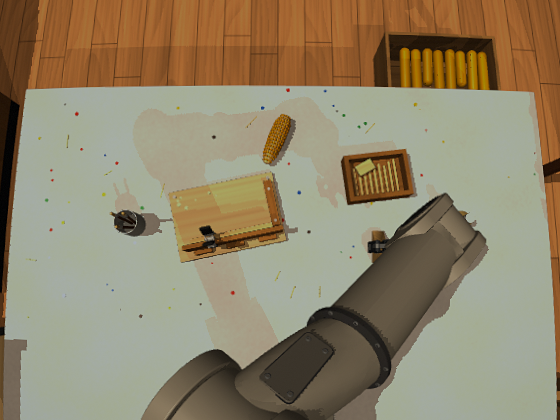

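View pics/s9.png

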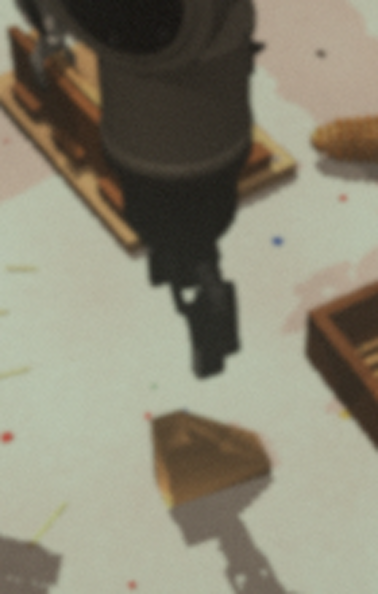

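The top view shows the clip seated at (207,236) on the fence and nothing else moved. The side view shows the hand above the bracket, so I descend.

Emit:
servo_tool:
  jaw: [100,100,100,100,100,100,70,40,20,0,0,0,0,0]
  slide:
    - [0.001,0,0.04]
    - [0.001,0,0.09]
    - [0.001,0,0.13]
    - [0.001,0,0.15]
    - [0.001,0,0.15]
    - [0.001,0,0.15]
    - [0.001,0,0.15]
    - [0.001,0,0.15]
    - [0.001,0,0.15]
    - [0.001,0,0.15]
    - [0.001,0,0.15]
    - [0.001,0,0.15]
    - [0.001,0,0.15]
    - [0.001,0,0.15]
  rotation:
    - [0,0,0]
    - [0,0,0]
    - [0,0,0]
    - [0,0,0]
    - [0,0,0]
    - [0,0,0]
    - [0,0,0]
    - [0,0,0]
    - [0,0,0]
    - [0,0,0]
    - [0,0,0]
    - [0,0,0]
    - [0,0,0]
    - [0,0,0]
  force: 60

```text
clock: 13.65
position: [0.4526, -0.2691, 0.0297]
ee_rot: [1.0, -0.007, 0.0, -0.0]
ft_force: [-0.9, 1.2, 9.7]
grip_width: 0.344
```

```bash
python3 - <<'E'
from h import *
go(452.5,-268.5,29,89.0)
im,d=robot.get_image('side');zoom(im,200,160,340,380,2.7,"pics/s10.png");np.savez("pics/side10.npz",im=im,d=d)
# clip check
im=np.load("pics/top9.npz");W=xyz('top',im['d'])*1000
C=np.array([528.5,26.7]);a=np.radians(12.1);A=np.array([[np.cos(a),np.sin(a)],[-np.sin(a),np.cos(a)]])
c=W.copy();c[...,:2]=(W[...,:2]-C)@A.T
p=c[(abs(c[...,0]+12)<60)&(abs(c[...,1]-160)<60)&(c[...,2]>108)&(c[...,2]<210)]
for lo,hi in((108,140),(140,165),(165,200)):
    q=p[(p[:,2]>lo)&(p[:,2]<hi)];print(lo,len(q),np.percentile(q,[3,50,97],axis=0).round(1).tolist())
for lo,hi in((90,95.5),(96,101)):
    q=c[(abs(c[...,0]+12)<40)&(c[...,1]>-30)&(c[...,1]<250)&(c[...,2]>lo)&(c[...,2]<hi)]
    for y0 in(0,60,120,200):
        r=q[abs(q[:,1]-y0)<20]
        if len(r):print('top',lo,y0,len(r),np.round(np.percentile(r[:,0],[5,50,95]),1))
E
```

```text
slide [-0.0001 -0.0006  0.0007] rot [-0.02 -0.03  0.16] t 13.65 pos [ 452.6 -269.1   29.7] F [-0.9  1.2  9.7] jaw 0.344 q [-0.2   0.62  0.8   2.12 -0.72  0.69 -0.5 ]
108 73 [[-25.6, 155.3, 109.0], [-7.8, 165.0, 121.6], [0.7, 179.5, 136.0]]
140 57 [[-22.4, 154.0, 141.5], [2.6, 167.1, 153.5], [7.3, 180.3, 164.5]]
165 93 [[-31.6, 154.6, 166.1], [7.8, 166.9, 178.3], [15.9, 180.0, 184.0]]
top 90 0 66 [-21.2 -15.3  -4.7]
top 90 60 69 [-21.  -13.4  -1.5]
top 90 120 72 [-21.2 -13.   -0.5]
top 90 200 64 [-21.  -11.8  -1.6]
top 96 0 26 [-19.9  -6.6   1.1]
top 96 60 52 [-18.5  -4.5   1.3]
top 96 120 55 [-18.1  -4.7   1.3]
top 96 200 40 [-9.6 -3.9  1.8]
```

View pics/s10.png

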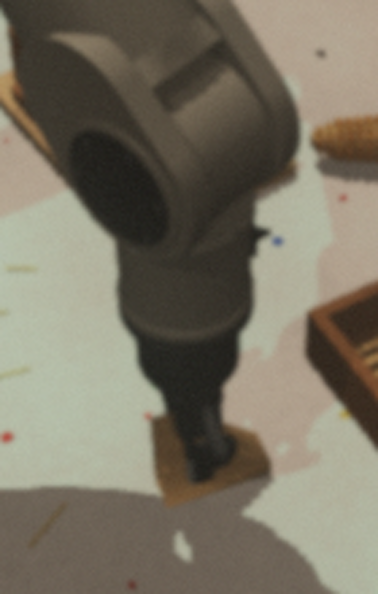

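The bracket is gripped (29 mm opening) and the clip's y along the board is about 167 mm. Lifting.

Emit:
servo_tool:
  jaw: [0,0,0,0,0]
  slide:
    - [0,0,-0.02]
    - [0,0,-0.07]
    - [0,0,-0.12]
    - [0,0,-0.13]
    - [0,0,-0.13]
  rotation:
    - [0,0,0]
    - [0,0,0]
    - [0,0,0]
    - [0,0,0]
    - [0,0,0]

```text
clock: 14.32
position: [0.4527, -0.2688, 0.1594]
ee_rot: [1.0, -0.007, 0.0, -0.0]
ft_force: [0.1, 0.3, -1.6]
grip_width: 0.339
```

```bash
python3 - <<'E'
from h import *
go(559.1,55.7,159,102.1)
im,d=robot.get_image('side');zoom(im,200,100,340,320,2.7,"pics/s11.png");np.savez("pics/side11.npz",im=im,d=d)
W=xyz('side',d)*1000;X,Y,Z=np.moveaxis(W,2,0)
m=(X>400)&(X<540)&(Y>-330)&(Y<-200)&(Z>110)&(Z<215)&(im[...,0].astype(int)>im[...,2]+25)
p=W[m];print(len(p),np.percentile(p,[1,50,99],axis=0).round(1).tolist(),cv2.minAreaRect(p[:,:2].astype(np.float32)))
E
```

```text
slide [ 0.1018 -0.326   0.0006] rot [-1.000e-02 -6.000e-02 -1.292e+01] t 14.32 pos [ 452.7 -268.8  159.4] F [ 0.1  0.3 -1.6] jaw 0.339 q [-0.41  0.44  1.05  2.05 -0.49  0.92 -0.68]
827 [[424.6, -287.7, 128.4], [441.6, -284.1, 155.6], [512.7, -255.7, 209.1]] ((469.3587646484375, -274.63946533203125), (40.64093780517578, 90.54705047607422), 89.89002227783203)
```

View pics/s11.png

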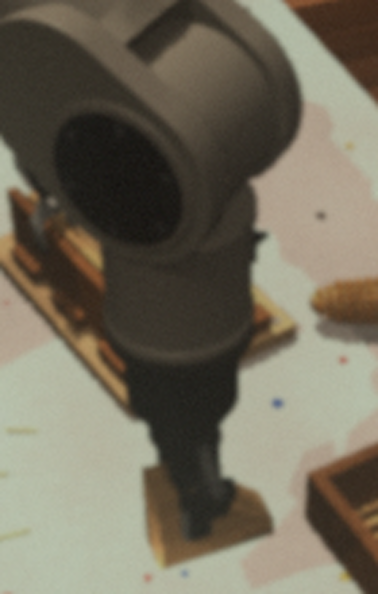

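The bracket is held level with its foot at about 129 mm. Carrying it to above the corner.

Emit:
servo_tool:
  jaw: [0,0,0,0,0,0,0,0,0,0,0,0]
  slide:
    - [0.01,-0.03,0]
    - [0.022,-0.07,0]
    - [0.035,-0.11,0]
    - [0.047,-0.15,0]
    - [0.06,-0.19,0]
    - [0.072,-0.23,0]
    - [0.085,-0.27,0]
    - [0.095,-0.305,0]
    - [0.102,-0.326,0]
    - [0.102,-0.326,0]
    - [0.102,-0.326,0]
    - [0.102,-0.326,0]
  rotation:
    - [0,0,-1.2]
    - [0,0,-2.8]
    - [0,0,-4.4]
    - [0,0,-6]
    - [0,0,-7.6]
    - [0,0,-9.2]
    - [0,0,-10.8]
    - [0,0,-12.2]
    - [0,0,-12.9]
    - [0,0,-12.9]
    - [0,0,-12.9]
    - [0,0,-12.9]

```text
clock: 15.88
position: [0.5589, 0.054, 0.1593]
ee_rot: [0.995, 0.104, -0.0, 0.0]
ft_force: [0.3, -0.8, -1.0]
grip_width: 0.345
```

```bash
python3 - <<'E'
from h import *
go(559.1,55.7,54,102.1)
im,d=robot.get_image('side');zoom(im,190,60,340,270,2.8,"pics/s12.png")
W=xyz('side',d)*1000
C=np.array([528.5,26.7]);a=np.radians(12.1);A=np.array([[np.cos(a),np.sin(a)],[-np.sin(a),np.cos(a)]])
c=W.copy();c[...,:2]=(W[...,:2]-C)@A.T
m=(c[...,0]>-20)&(c[...,0]<130)&(abs(c[...,1]-20)<40)&(c[...,2]>115)&(c[...,2]<215)&(im[...,0].astype(int)>im[...,2]+25)
p=c[m];print(len(p),np.percentile(p,[1,50,99],axis=0).round(1).tolist(),cv2.minAreaRect(p[:,:2].astype(np.float32)))
E
```

```text
slide [ 0.0005 -0.0016  0.1053] rot [ 0.    0.01 -0.17] t 15.88 pos [558.9  54.  159.3] F [ 0.3 -0.8 -1. ] jaw 0.345 q [-0.96  0.49  0.99  1.97 -0.51  0.95 -1.08]
636 [[6.1, -0.3, 126.1], [20.6, 4.9, 156.3], [92.2, 34.7, 208.0]] ((49.604618072509766, 14.21035385131836), (44.86888122558594, 91.92062377929688), 77.28298950195312)
```

View pics/s12.png

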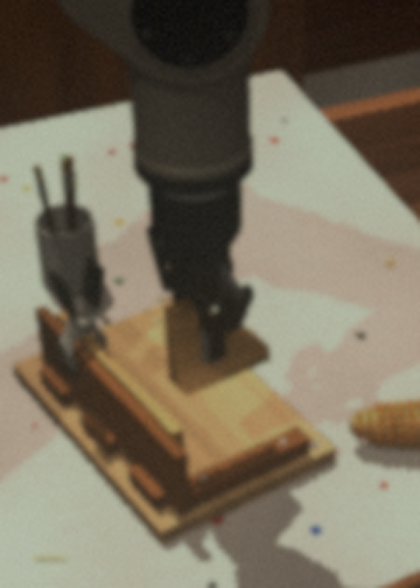

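The bracket hangs with its back about 6 mm and its side about 4 mm clear of the corner planes. Adding a little side clearance and lowering.

Emit:
servo_tool:
  jaw: [0,0,0,0,0,0,0,0]
  slide:
    - [0.001,-0.004,0.01]
    - [0.001,-0.004,0.04]
    - [0.001,-0.004,0.07]
    - [0.001,-0.004,0.095]
    - [0.001,-0.004,0.105]
    - [0.001,-0.004,0.107]
    - [0.001,-0.004,0.107]
    - [0.001,-0.004,0.107]
  rotation:
    - [0,0,0]
    - [0,0,0]
    - [0,0,0]
    - [0,0,0]
    - [0,0,0]
    - [0,0,0]
    - [0,0,0]
    - [0,0,0]

```text
clock: 16.92
position: [0.5598, 0.0596, 0.053]
ee_rot: [0.994, 0.105, 0.001, -0.0]
ft_force: [-0.2, -0.2, -0.6]
grip_width: 0.343
```

```bash
python3 - <<'E'
from h import *
go(559.1,55.7,48,102.1)
im,d=robot.get_image('side');zoom(im,190,100,340,270,3.5,"pics/s13.png")
E
```

```text
slide [-0.0015  0.0036  0.005 ] rot [-0.01 -0.06 -0.05] t 16.93 pos [559.8  59.6  53. ] F [-0.2 -0.2 -0.6] jaw 0.343 q [-0.84  0.63  0.82  2.03 -0.67  0.77 -0.96]
```

View pics/s13.png

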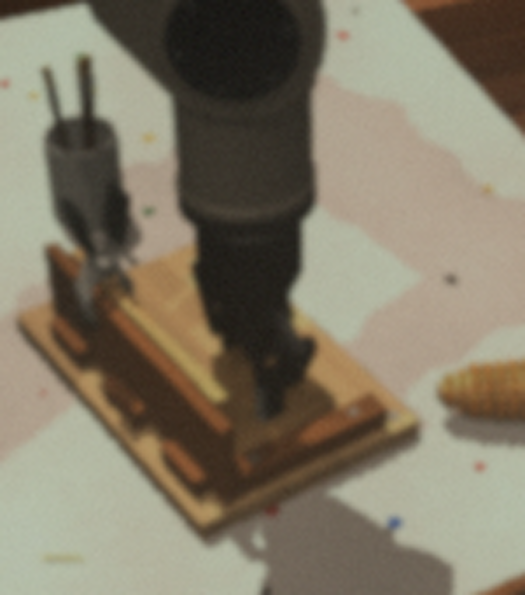

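The bracket is just inside the corner, not touching. Lowering to the base.

Emit:
servo_tool:
  jaw: [0,0,0,0,0]
  slide:
    - [0,0,0.002]
    - [0,0,0.004]
    - [0,0,0.005]
    - [0,0,0.005]
    - [0,0,0.005]
  rotation:
    - [0,0,0]
    - [0,0,0]
    - [0,0,0]
    - [0,0,0]
    - [0,0,0]

```text
clock: 17.6
position: [0.5593, 0.0594, 0.0477]
ee_rot: [0.994, 0.105, -0.0, -0.0]
ft_force: [-5.0, 1.5, 12.6]
grip_width: 0.344
```

Emit:
servo_tool:
  jaw: [0,0,0,0,0]
  slide:
    - [-0.002,0,-0.0005]
    - [-0.004,0,-0.0005]
    - [-0.006,0,-0.0005]
    - [-0.006,0,-0.0005]
    - [-0.006,0,-0.0005]
  rotation:
    - [0,0,0]
    - [0,0,0]
    - [0,0,0]
    - [0,0,0]
    - [0,0,0]

```text
clock: 18.23
position: [0.5532, 0.058, 0.0478]
ee_rot: [0.994, 0.105, -0.0, -0.0]
ft_force: [-2.7, -0.8, 4.4]
grip_width: 0.345
```

Emit:
servo_tool:
  jaw: [0,0,0,0,0]
  slide:
    - [-0.001,0,0]
    - [-0.002,0,0]
    - [-0.003,0,0]
    - [-0.003,0,0]
    - [-0.003,0,0]
  rotation:
    - [0,0,0]
    - [0,0,0]
    - [0,0,0]
    - [0,0,0]
    - [0,0,0]

```text
clock: 18.85
position: [0.551, 0.0577, 0.0479]
ee_rot: [0.994, 0.105, 0.0, 0.0]
ft_force: [5.4, 1.2, -3.8]
grip_width: 0.345
```

The bracket touches the board (5.4 N). Sliding toward the stop with light contact.

Emit:
servo_tool:
  jaw: [0,0,0,0,0,0]
  slide:
    - [0.0005,0.002,0]
    - [0.0005,0.004,0]
    - [0.0005,0.006,0]
    - [0.0005,0.008,0]
    - [0.0005,0.008,0]
    - [0.0005,0.008,0]
  rotation:
    - [0,0,0]
    - [0,0,0]
    - [0,0,0]
    - [0,0,0]
    - [0,0,0]
    - [0,0,0]

```text
clock: 19.6
position: [0.5527, 0.0495, 0.0478]
ee_rot: [0.994, 0.105, 0.0, 0.0]
ft_force: [2.4, -1.5, -0.9]
grip_width: 0.344
```

Emit:
servo_tool:
  jaw: [0,0,0,0,0,0]
  slide:
    - [0,0.001,0]
    - [0,0.002,0]
    - [0,0.003,0]
    - [0,0.003,0]
    - [0,0.003,0]
    - [0,0.003,0]
  rotation:
    - [0,0,0]
    - [0,0,0]
    - [0,0,0]
    - [0,0,0]
    - [0,0,0]
    - [0,0,0]

```text
clock: 20.35
position: [0.553, 0.048, 0.0478]
ee_rot: [0.994, 0.106, -0.0, -0.001]
ft_force: [-1.4, 6.9, 3.0]
grip_width: 0.343
```

Contact with the stop too (6.9 N), at about (28.4, 15.7) in corner axes. Pressing more into both.

Emit:
servo_tool:
  jaw: [0,0,0,0,0,0]
  slide:
    - [-0.001,0.0005,0]
    - [-0.002,0.001,0.0003]
    - [-0.002,0.001,0.0003]
    - [-0.002,0.001,0.0003]
    - [-0.002,0.001,0.0003]
    - [-0.002,0.001,0.0003]
  rotation:
    - [0,0,0]
    - [0,0,0]
    - [0,0,0]
    - [0,0,0]
    - [0,0,0]
    - [0,0,0]

```text
clock: 21.1
position: [0.553, 0.0479, 0.0478]
ee_rot: [0.994, 0.106, 0.001, -0.001]
ft_force: [9.1, 13.1, -3.5]
grip_width: 0.345
```

```bash
python3 - <<'E'
from h import *
go(552.7,47.2,48,102.1)
C=np.array([528.5,26.7]);a=np.radians(12.1);A=np.array([[np.cos(a),np.sin(a)],[-np.sin(a),np.cos(a)]])
for k in range(3):
    im,d=robot.get_image('side' if k else 'top')
    o=robot.get_obs();print(o['clock'],'F jig',A@o['ft_force'][:2],o['ft_force'][2],'tq',o['torque'],'pos',A@(o['position'][:2]*1000-C))
    np.savez(f"pics/f{k}.npz",im=im,d=d)
    if k==0: zoom(im,160,150,310,270,5,"pics/t14.png")
zoom(im,190,100,340,270,3.5,"pics/s14.png")
E
```

```text
slide [-0.0005  0.0007 -0.0002] rot [-0.1  -0.14  0.08] t 21.1 pos [553.   47.9  47.8] F [ 9.1 13.1 -3.5] jaw 0.345 q [-0.82  0.63  0.81  2.05 -0.68  0.75 -0.93]
21.15 F jig [11.60836221 11.059922  ] -3.105931869979713 tq [ 3.01396574 -1.63783209  0.2053385 ] pos [28.41695849 15.62782812]
21.2 F jig [11.80164181 11.59778413] -3.532460377782054 tq [ 2.90505628 -1.68163145  0.19222468] pos [28.4214261  15.62198019]
21.25 F jig [11.88814729 10.53434129] -3.6828067704913208 tq [ 2.91963744 -1.62523037  0.23439858] pos [28.39735883 15.63506669]
```

View pics/s14.png

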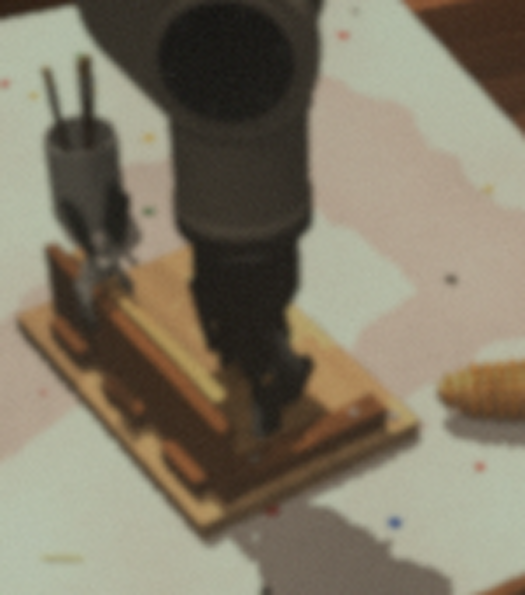

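View pics/t14.png

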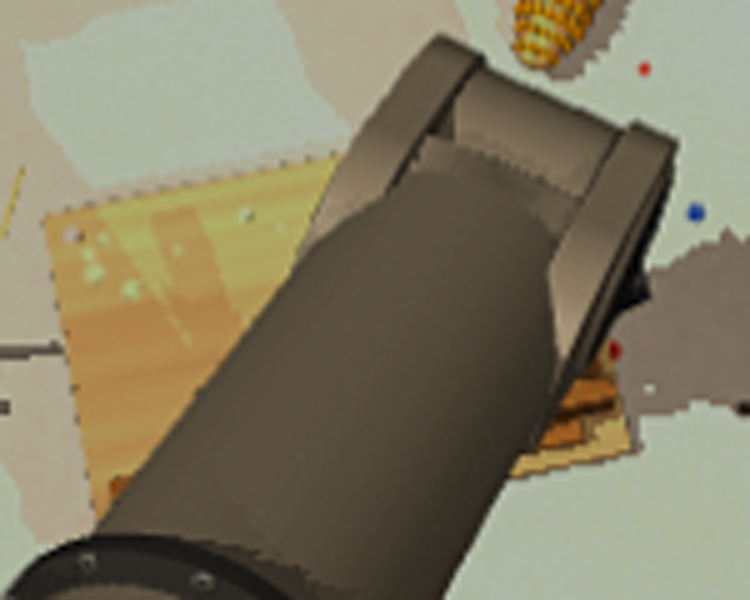

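Both images agree with the numbers: the bracket is in the corner and the clip is still on the fence at crop (100,270). Forces are about 11.7 N on each contact. I'll seat it lightly downward, then run a final check of board and clip.

Emit:
servo_tool:
  jaw: [0,0,0,0,0,0]
  slide:
    - [0,0,0.0005]
    - [0,0,0.001]
    - [0,0,0.001]
    - [0,0,0.001]
    - [0,0,0.001]
    - [0,0,0.001]
  rotation:
    - [0,0,0]
    - [0,0,0]
    - [0,0,0]
    - [0,0,0]
    - [0,0,0]
    - [0,0,0]

```text
clock: 22.0
position: [0.553, 0.0479, 0.0477]
ee_rot: [0.994, 0.106, 0.001, -0.002]
ft_force: [0.5, 14.7, 22.4]
grip_width: 0.341
```

```bash
python3 - <<'E'
from h import *
C=np.array([528.5,26.7]);a=np.radians(12.1);A=np.array([[np.cos(a),np.sin(a)],[-np.sin(a),np.cos(a)]])
go(552.7,47.2,48,102.1)
im,d=robot.get_image('side');o=robot.get_obs()
print('F jig',A@o['ft_force'][:2],o['ft_force'][2],'tq',o['torque'],'pos',A@(o['position'][:2]*1000-C),o['position'][2])
R=Ro.from_quat(o['ee_rot']).as_matrix();print('tool x yaw',np.degrees(np.arctan2(R[1,0],R[0,0])),'tilt',np.degrees(np.arccos(-R[2,2])))
W=xyz('side',d)*1000;c=W.copy();c[...,:2]=(W[...,:2]-C)@A.T
for lo,hi in((90,95.5),(96,101)):
    q=c[(abs(c[...,0]+12)<40)&(c[...,2]>lo)&(c[...,2]<hi)&(im[...,0].astype(int)>im[...,2]+25)]
    for y0 in(60,100):
        r=q[abs(q[:,1]-y0)<20];print('side',lo,y0,len(r),np.round(np.percentile(r[:,0],[5,50,95]),1))
dk=im.max(2)<120
p=c[dk&(abs(c[...,0]+12)<50)&(abs(c[...,1]-165)<30)&(c[...,2]>105)&(c[...,2]<195)];print('clip',len(p),np.percentile(p,[2,50,98],axis=0).round(1).tolist())
ol=(im[...,0].astype(int)>im[...,2]+20)
b=c[ol&(c[...,0]>-3)&(c[...,0]<95)&(c[...,1]>-8)&(c[...,1]<8)&(c[...,2]>45)&(c[...,2]<100)]
print('bracket side face',len(b),np.percentile(b,[2,50,98],axis=0).round(1).tolist(),'yaw',np.degrees(np.polyfit(b[:,0],b[:,1],1)[0]))
E
```

```text
slide [-0.0005  0.0006 -0.0003] rot [-0.17 -0.15  0.06] t 22.0 pos [553.   47.9  47.7] F [ 0.5 14.7 22.4] jaw 0.341 q [-0.82  0.63  0.81  2.05 -0.68  0.75 -0.93]
F jig [ 2.76588684 13.39104569] 22.73404279427751 tq [3.06559719 0.1829914  0.25158026] pos [28.41273158 15.63677027] 0.04769663061016171
tool x yaw 12.162052453405694 tilt 0.22807902625355497
side 90 60 71 [-23.3 -11.8  -0.4]
side 90 100 69 [-22.8 -13.1  -2.6]
side 96 60 20 [-10.5  -5.5  17.1]
side 96 100 13 [-10.8  -6.6  -2.6]
clip 307 [[-32.6, 149.2, 107.7], [-8.6, 160.4, 147.5], [10.7, 178.5, 181.4]]
bracket side face 152 [[-2.1, -4.8, 45.5], [11.6, -0.5, 67.6], [69.3, 5.9, 97.7]] yaw -0.03402026149831778
```

Pressing down took load off the board contact through base friction (x force 2.8 N, z 22 N). Easing z back and pressing a bit more into the board.

Emit:
servo_tool:
  jaw: [0,0,0,0,0,0]
  slide:
    - [0,0,-0.0005]
    - [0,0,-0.0008]
    - [-0.001,0,-0.0008]
    - [-0.001,0,-0.0008]
    - [-0.001,0,-0.0008]
    - [-0.001,0,-0.0008]
  rotation:
    - [0,0,0]
    - [0,0,0]
    - [0,0,0]
    - [0,0,0]
    - [0,0,0]
    - [0,0,0]

```text
clock: 22.8
position: [0.553, 0.0479, 0.0478]
ee_rot: [0.994, 0.106, 0.002, -0.001]
ft_force: [15.5, 14.0, -6.8]
grip_width: 0.34
```

```bash
python3 - <<'E'
from h import *
a=np.radians(12.1);A=np.array([[np.cos(a),np.sin(a)],[-np.sin(a),np.cos(a)]])
for k in range(6):
    robot.get_image('side');o=robot.get_obs()
    print('F jig',(A@o['ft_force'][:2]).round(1),o['ft_force'][2].round(1),o['position'].round(4))
E
```

```text
F jig [17.6 10.9] -6.6 [0.553  0.0479 0.0478]
F jig [17.5 10. ] -8.2 [0.553  0.0479 0.0478]
F jig [17.7  9.9] -6.3 [0.553  0.0479 0.0478]
F jig [17.1 10.5] -7.9 [0.5531 0.048  0.0478]
F jig [18.7  9.9] -7.9 [0.553  0.0479 0.0478]
F jig [18.  10.5] -7.2 [0.553  0.0479 0.0478]
```

Emit:
servo_tool:
  jaw: [0,0,0,0,0]
  slide:
    - [0,0.0003,0.0004]
    - [0,0.0003,0.0004]
    - [0,0.0003,0.0004]
    - [0,0.0003,0.0004]
    - [0,0.0003,0.0004]
  rotation:
    - [0,0,0]
    - [0,0,0]
    - [0,0,0]
    - [0,0,0]
    - [0,0,0]

```text
clock: 23.72
position: [0.553, 0.0479, 0.0478]
ee_rot: [0.994, 0.106, 0.002, -0.001]
ft_force: [11.7, 16.0, 3.6]
grip_width: 0.343
```

```bash
python3 - <<'E'
from h import *
a=np.radians(12.1);A=np.array([[np.cos(a),np.sin(a)],[-np.sin(a),np.cos(a)]])
for k in range(4):
    im,d=robot.get_image('side');o=robot.get_obs()
    print(o['clock'],'F jig',(A@o['ft_force'][:2]).round(1),o['ft_force'][2].round(1),o['position'].round(4))
cv2.imwrite("pics/s15.png",im[...,::-1])
E
```

```text
23.775 F jig [14.1 14.3] 4.3 [0.553  0.0479 0.0478]
23.825 F jig [14.4 12.2] 3.8 [0.553  0.0479 0.0478]
23.875 F jig [14.5 14. ] 3.7 [0.553  0.0479 0.0478]
23.925 F jig [14.4 13.1] 4.4 [0.553  0.0479 0.0477]
```

View pics/s15.png

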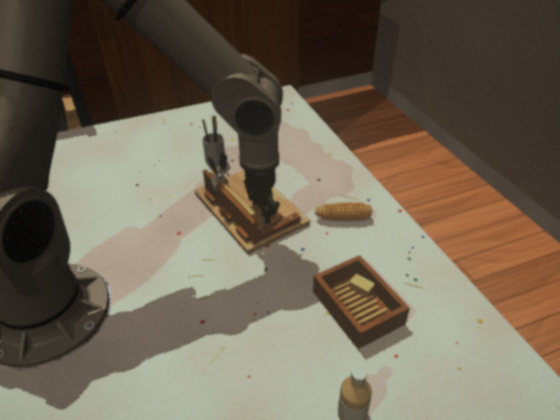

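The forces are steady at 14 N on the board, 13 N on the stop and 4 N on the base. The bystanders are unmoved: tin at (213,150), cob at (344,211), glue at (357,395). Handing in.

```bash
python3 -c "
from cell import robot
print(robot.sign_off())"
```

```text
the job is handed in; nothing more can be done
None
```

I moved the spring clip from the tray wall onto the board and fence, about 165 mm from the stop, and let go of it. The bracket is in the corner and I handed in with the arm still holding and pressing it. No verdict is reported, so whether it passed is not confirmed.

The last checks, at about 24 s on the clock:
- **Press:** the wrist read a steady 14 N toward the board, 13 N toward the stop and 4 N on the base.
- **Bracket position:** the gripper sits at about (28.4, 15.6) mm in corner axes, against (28, 15) wanted. Its height matches the foot resting on the base. Its yaw is within about 0.1° of the jig angle I measured, and its tilt was about 0.2°.
- **Board and clip:** the side camera showed the board and fence edges within a few millimetres of the start, and the clip upright on them. I never measured the clip's own grip force. The top camera's view of the clip was blocked by the arm at the end.
- **Bystanders:** the glue bottle, tin and cob looked unmoved in the final side picture. I compared them by eye, not by measurement.

One press did not hold up at first. Pressing down to seat the bracket cut the push on the board to 2.8 N, so I eased the downward push and pressed harder toward the board.

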